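Hang the orange cabinet key on the snap hook

ROBOT

A 6-joint arm with a two-finger parallel gripper is mounted at the origin on the work surface. World frame = base frame: x ahead of the robot, y to its left, z up, the work surface at z = 0. Lengths are in mm, angles in rad, forces in N, time in s.
With the tool pointing down it reaches from about 300 to 775 mm from the base axis. Payload 14.6 kg.
Tool frame: the origin (TCP) lies between the finger pads; the fingertips stand 22 mm ahead of it and the grasp point (between the pads) lies 3 mm ahead of it; z points along the fingers, y is the line along which they close (so a half turn about z gives the same grasp; the last joint's range is limited). The gripper opens to 94 mm and grips with 3 to 60 N. Pads are 16 mm wide; open, the fingers measure 119 mm over their backs; the gripper's body (75 mm by 177 mm) begins 78 mm behind the grasp point.
Start: joints at [-1.342, 0.3, 1.521, -0, 1.321, -0.067], TCP at [160.321, -526.105, 227.446] pointing down, gripper open.
Joint ranges: [-3.03, 3.03], [-0.79, 2.21], [0.23, 2.52], [-1.04, 4.18], [0, 3.07], [-2.55, 2.55]. Speed limits (rad/s): [2.22, 2.22, 2.57, 3.14, 3.14, 3.14].

INTERFACE

Orientations are given as a unit quaternion [w, x, y, z].
In Python, from workcell import * gives the robot as it stands.
- The arm moves only by the tool arm_command, never from a script. Its argument "steps" is a list of rows, each an object with "offset": the shift along the world's x, y, z in mm, a list of three; "delta_rot": the turn, a rotation vector about the world's x, y, z in degrees, a list of three. A call has 1 to 8 rows; each row shifts and turns the commanded pose from where the row before left it; what a row does not reach is not made up. A row lasts 1/10 s, in which the tool goes at most 50 mm and 8.59 degrees, less where a joint would pass 70% of its speed; a pose out of reach is approached as far as the arm can. A call is refused whole if a number of a shift passes 50 or a number of a turn 8.59, either way. A call with a gripper value outside its range is refused whole. "hand" is the opening, from 0 (shut) to 1 (fully open), set as the call begins (left out, the last holds). The fingers move at their own pace and stop on an object; "newtons" is the grip in N (left out, the last holds). Time passes only in rows, so rows that do not move let the fingers close. It gives the time, the measured TCP pose, the force, the opening and the grip force at its end, in the units of the state.
- observe(): the state, without advancing time (a new reading comes with each control period).
- grab_frame(name): name is "scene" or "top" or "wrist"; returns a dict with "pixels" (384x512x3 uint8, blue, green, red), "z_map" (384x512 float32, mm along the optical axis (not along the pixel's ray), 0 where there is no reading), "fx", "fy", "cx", "cy" (pixels), "extrinsics" (4x4, takes a point from camera to world coordinates); the wrist camera has in their place "hand_eye" (4x4, takes a point from camera to tool coordinates, whose origin is the TCP and whose axes are the flange's). Camera axes: x right, y up, looking along -z (the intrinsics and any distortion apply to the point x, -y, -z); pixel columns grow to the right and rows downward; lengths in mm; the calibration is good to about 2 mm. A picture is of the moment at which its call begins: read the wrist's pose just before it.
- hand_in(): hands the job in; it is judged then, once.
The state is a dict: "time": time; "qpos": joint angles; "joint_vel": joint speeds; "effort": joint torques, N m; "tcp_pos": TCP position; "tcp_rot": TCP orientation; "contact_force": force on the tool from outside, world axes, zero at the start; "moment": the same for the moment, N m; "gripper_width": finger opening in mm; "gripper_force": force on a finger pad.
Only numpy, scipy, OpenCV 4.12 (cv2) and the standard library are available. Lean on these libraries where they do the work, as an engineer would, in place of code of your own. Each camera call takes 0.05 s, during which the arm holds its last target. There are 200 camera calls.

TASK

Hang the orange cabinet key on the snap hook on the grey stand: bring its eye over the hook's upturned tip and push it down against the red sprung gate until it passes inside and the gate snaps shut behind it. Leave the key hanging by its eye in the hook, clear of the bench, and leave the blue and grey keys lying where they are.

Things in the scene. Friction and masses are not known exactly. Their poses are not given: they have to be found in the camera images.
- key_mid (a point): Orange plastic cabinet key, lying flat, about 70 g: a block handle 60 long (x) x 24 wide (y) x 18 high (z) mm, with a steel barrel (13 mm dia, 17 mm long) at its -x end and a closed eye at its +x end. This point is the handle's centre, 9 mm above the bench as it lies; x runs along the key towards the eye, z up.
- key_eye (a point): Centre of the orange key's eye, 53.5 mm from the handle's centre along the key's +x, same level, same axes. The eye is a rounded square of 8 mm round bar, 39 mm wide inside, 55 mm outside; the middle line of its outermost bar lies 23.5 mm beyond this point in +x.
- hook_tip (a point): Top of the upturned tip of the steel snap hook (9 mm bar) on a fixed grey stand, 194.5 mm above the bench. Axes: x from the tip towards the hook's shank and the stand's post, y across, z up; the hook lies in the x-z plane. Its mouth is on the tip's +x side: the tip's inner face is 4.5 mm and the shank's inner face 49.5 mm from this point in x.
- hook_bowl (a point): Lowest point of the hook's inside, where a hung eye rests: 22 mm in +x and 55 mm below the tip's top, 139.5 mm above the bench; axes as the tip. The stand's post (20 mm thick at most, 245 mm high) begins 56 mm behind this point in +x; its foot (110 mm wide, 10 mm high) begins below the tip and runs back 130 mm.
- gate (a joint): Red sprung gate, a 6 mm bar 50 mm long across the hook's mouth: hinged at the shank 50 mm in +x of the tip and 12 mm above it, sloping down to the tip's inner side, 15 mm below its top. Rad: 0 shut, up to 1.0 as pushed down and in; a light spring shuts it. A bar pushed straight down 18 mm in +x of the tip point has slipped past it 45 mm below the tip's top, against 2 to 4 N.
- blue_key: Blue key of the same shape, a bystander. Origin under its handle's centre, x towards its eye.
- grey_key: Grey key of the same shape, a bystander. Origin under its handle's centre, x towards its eye.
Not all that is in view belongs to the job. Of the things like the part that bears key_mid, leave any that is green; of the rest the larger one is meant.

How it is judged:
By the outcome, as a careful person would: the job done as asked, in the order asked, and still so for the second after the job is handed in, with the robot touching nothing.
It also fails if it takes over 45 s, if anything falls off the work surface, if the arm or the gripper's body presses on something with over 40 N, if the wrist force passes 120 N, or if a joint passes its speed limit or range.

## Working session

There is one attempt and no reset: what is moved stays moved. The work goes in short steps, Python scripts to look and compute and a tool call to move; the robot and the scene stay as the last step left them, time stands still between calls to the robot, and variables do not carry over. Pictures are saved under pics/ and viewed, at most 10 in all, crops included, and the job is handed in when it is done.

Besides the shell and the picture viewer there is one more tool, called after "Call:" by a JSON object that holds its "fn" and its "kwargs". arm_command: Moves the arm, as the interface text tells. Its arguments: {"type":"object","properties":{"steps":{"type":"array"},"hand":{"type":"number"},"newtons":{"type":"number"}},"required":["steps"]}

```bash
mkdir -p pics
cat > h.py <<'E'
from workcell import *
import numpy as np, cv2
def cloud(f,T=None):
    z=f["z_map"];v,u=np.mgrid[:384,:512]
    p=np.stack([(u-f["cx"])/f["fx"]*z,-(v-f["cy"])/f["fy"]*z,-z,np.ones_like(z)],-1)
    return (p@(f["extrinsics"] if T is None else T).T)[...,:3]
E
python3 - <<'E'
from h import *
print(observe())
for n in("scene","top"):
    f=grab_frame(n);cv2.imwrite(f"pics/{n}0.png",f["pixels"]);np.savez(f"{n}0.npz",**f)
    print(n,f["fx"],f["cx"],f["cy"],f["extrinsics"].round(3).tolist(),[k for k in f])
a=np.hstack([cv2.imread("pics/scene0.png"),cv2.imread("pics/top0.png")])
E
```

```text
{'time': 0.0, 'qpos': array([-1.34162781e+00,  3.00491250e-01,  1.52161466e+00,  5.95424255e-06,
        1.32069901e+00, -6.66061771e-02]), 'joint_vel': array([-0.00124488,  0.00033359,  0.00096699, -0.00042327, -0.00023337,
        0.00027496]), 'effort': array([ 8.44943643e-04, -5.31805515e+01, -3.52733016e+01,  7.08505232e-02,
        2.44133722e-02, -7.73636907e-05]), 'tcp_pos': array([ 160.25279775, -525.8739297 ,  226.8610612 ]), 'tcp_rot': array([-6.04364251e-04,  9.89084509e-01,  1.47348112e-01, -4.63382954e-05]), 'contact_force': array([ 0.02459111, -0.21267722, -0.33579686]), 'moment': array([0.00696134, 0.021961  , 0.05954963]), 'gripper_force': 0.0, 'gripper_width': 94.04841358076015}
scene 482.28692843459646 271.33096343828134 188.33110307369873 [[-0.006, -0.569, 0.822, 1351.485], [1.0, -0.017, -0.004, -29.898], [0.017, 0.822, 0.569, 814.464], [0.0, 0.0, 0.0, 1.0]] ['pixels', 'z_map', 'fx', 'fy', 'cx', 'cy', 'extrinsics']
top 431.1283403946686 257.5555439378019 191.98950698621172 [[-0.019, 0.981, -0.193, 245.331], [-1.0, -0.021, -0.007, -32.741], [-0.011, 0.192, 0.981, 1081.331], [0.0, 0.0, 0.0, 1.0]] ['pixels', 'z_map', 'fx', 'fy', 'cx', 'cy', 'extrinsics']
```

View pics/scene0.png

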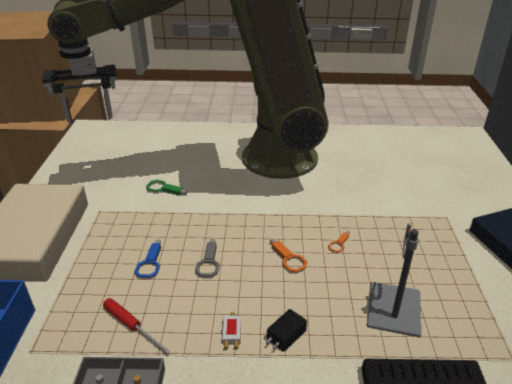

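View pics/top0.png

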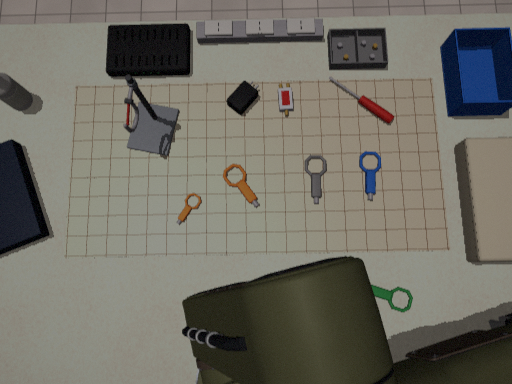

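The look-alikes in the top view are the large orange key (240,185), the small orange key (190,207), the green key (395,298), the blue key (370,175) and the grey key (316,178). I choose the larger orange one at (240,185). The hook stand is at about (150,115), with the red gate near (128,105).

```bash
cat > m.py <<'E'
from h import *
for n in("top","scene"):
    f=dict(np.load(n+"0.npz"));P=cloud(f);im=f["pixels"];hsv=cv2.cvtColor(im,cv2.COLOR_BGR2HSV)
    m=cv2.inRange(hsv,(5,150,100),(17,255,255))
    k,l,s,c=cv2.connectedComponentsWithStats(m)
    for i in range(1,k):
        if s[i,4]<60: continue
        q=P[l==i]; q=q[(q[:,2]>3)&(q[:,2]<40)]
        if len(q)<20: continue
        mu=q.mean(0);w,V=np.linalg.eigh(np.cov(q[:,:2].T));d=V[:,1];t=(q[:,:2]-mu[:2])@d
        print(n,"orange",s[i],c[i].round(),mu.round(1),d.round(3),t.min().round(1),t.max().round(1),"zmed",np.median(q[:,2]).round(1), np.abs((q[:,:2]-mu[:2])@V[:,0])[t>0].max().round(1),np.abs((q[:,:2]-mu[:2])@V[:,0])[t<0].max().round(1))
    Z=P[...,2]; reg=(P[...,1]>130)&(P[...,1]<330)&(P[...,0]>420)&(P[...,0]<720)&(f["z_map"]>0)
    red=(cv2.inRange(hsv,(0,120,60),(4,255,255))|cv2.inRange(hsv,(172,120,60),(180,255,255)))>0
    q=P[red&reg];print(n,"red",len(q));print(q[np.argsort(q[:,2])].round(0)[::max(1,len(q)//12)].tolist())
    for a,b in((6,14),(100,130),(130,160),(160,185),(185,200),(200,215),(215,235),(235,260)):
        q=P[reg&(Z>a)&(Z<b)]
        if len(q): print(n,a,b,len(q),q.mean(0).round(1),q.min(0).round(1),q.max(0).round(1))
E
python3 m.py
python3 - <<'E'
import cv2,numpy as np
s=cv2.imread("pics/scene0.png")[215:340,350:440];t=cv2.imread("pics/top0.png")[60:220,100:270]
s=cv2.resize(s,None,fx=4.4,fy=4.4,interpolation=2);t=cv2.resize(t,None,fx=550/160,fy=550/160,interpolation=2)
s=s[:550,:380]
cv2.imwrite("pics/crop0.png",np.hstack([s,np.pad(t,((0,550-t.shape[0]),(0,0),(0,0)))])[:,:800])
E
```

```text
top orange [223 164  34  39 343] [241. 184.] [475.3  15.9  16.1] [-0.818 -0.575] -57.3 50.2 zmed 16.5 11.7 26.3
top orange [178 194  23  27 153] [187. 208.] [417.9 152.1  11.4] [-0.831  0.557] -40.1 33.6 zmed 11.3 7.6 18.9
top red 50
[[581.0, 256.0, 181.0], [586.0, 255.0, 185.0], [590.0, 257.0, 188.0], [591.0, 254.0, 190.0], [588.0, 253.0, 191.0], [599.0, 255.0, 193.0], [603.0, 253.0, 195.0], [600.0, 254.0, 197.0], [606.0, 254.0, 198.0], [608.0, 254.0, 199.0], [611.0, 251.0, 203.0], [613.0, 248.0, 204.0], [612.0, 249.0, 207.0]]
top 6 14 1834 [618.2 239.8  10.4] [420.2 130.3   6. ] [718.9 329.8  14. ]
top 100 130 36 [657.1 237.8 116.4] [651.8 233.5 101.9] [664.7 244.7 129.9]
top 130 160 131 [618.6 248.  145. ] [572.2 233.4 130.2] [662.9 262.5 160. ]
top 160 185 76 [623.3 245.9 173.4] [570.5 233.2 160.5] [662.5 260.7 184.7]
top 185 200 81 [609.4 250.4 192. ] [571.4 233.5 185. ] [662.  263.7 199.9]
top 200 215 105 [630.6 245.3 210.8] [601.  230.4 200.3] [666.1 257.8 215. ]
top 215 235 79 [652.6 239.4 222.8] [623.6 230.3 215.3] [669.4 251.6 233.7]
top 235 260 48 [659.4 239.2 243.7] [654.
[... 260 characters left out ...]
5
scene red 3
[[578.0, 258.0, 183.0], [585.0, 256.0, 186.0], [589.0, 257.0, 189.0]]
scene 6 14 2186 [635.1 241.5  10.8] [420.1 130.9   6. ] [717.8 321.1  14. ]
scene 100 130 79 [665.2 238.7 114.6] [657.2 233.4 100. ] [669.4 246.7 129.8]
scene 130 160 142 [637.4 244.5 146.1] [574.  233.3 130.6] [670.2 259.7 160. ]
scene 160 185 101 [642.2 243.5 172.7] [573.8 233.3 160.1] [668.9 262.2 184.7]
scene 185 200 71 [634.5 245.5 192.1] [573.4 233.2 185.1] [669.1 263.1 200. ]
scene 200 215 71 [655.  239.5 209.7] [620.1 230.4 200.4] [671.7 248.8 214.8]
scene 215 235 97 [666.5 238.5 224.9] [654.7 230.7 215.4] [673.  250.  234.7]
scene 235 260 61 [663.9 239.1 242.9] [655.5 233.5 235.7] [669.2 246.5 247.8]
```

View pics/crop0.png

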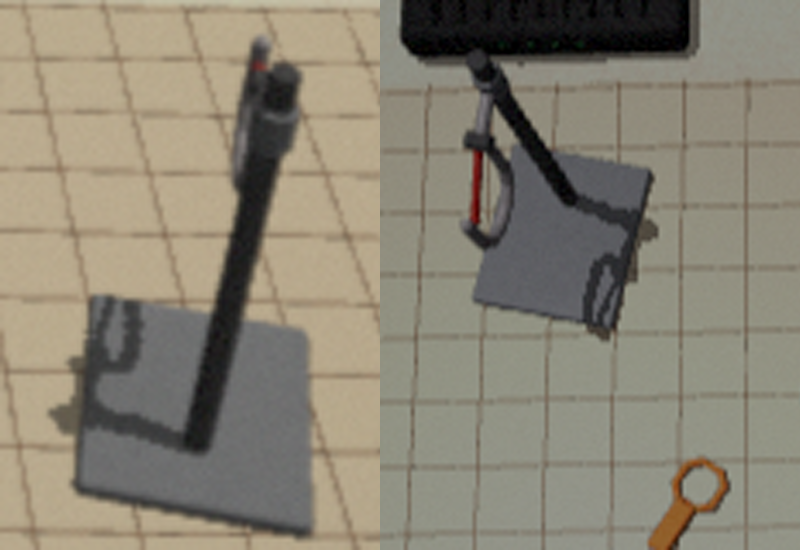

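The crop shows the large orange key, with its eye at top (236,172), and the hook. The hook's tip is at (129,125), and its mouth runs toward the shank and post, roughly in world +x. The estimates are key mid ≈ (459,3), yaw ≈ 35°, and hook tip ≈ (575,257). Now I'll move above the key.

Call:
{"fn": "arm_command", "kwargs": {"steps": [{"offset": [13,22.4,0],"delta_rot": [0,0,8.25]},{"offset": [13,22.4,0],"delta_rot": [0,0,8.25]},{"offset": [13,22.4,0],"delta_rot": [0,0,8.25]},{"offset": [13,22.4,0],"delta_rot": [0,0,8.25]},{"offset": [13,22.4,0],"delta_rot": [0,0,8.25]},{"offset": [13,22.4,0],"delta_rot": [0,0,8.25]},{"offset": [13,22.4,0],"delta_rot": [0,0,8.25]},{"offset": [13,22.4,0],"delta_rot": [0,0,8.25]}], "hand": 1}}

```text
time: 0.9
tcp_pos: [264.6, -345.9, 227.3]
tcp_rot: [-0.0, 0.747, 0.664, 0.0]
contact_force: [0.5, -0.2, 0.4]
gripper_width: 94.3
gripper_force: 0.0
```

Call:
{"fn": "arm_command", "kwargs": {"steps": [{"offset": [13,22.4,0],"delta_rot": [0,0,8.25]},{"offset": [13,22.4,0],"delta_rot": [0,0,8.25]},{"offset": [13,22.4,0],"delta_rot": [0,0,8.25]},{"offset": [13,22.4,0],"delta_rot": [0,0,8.25]},{"offset": [13,22.4,0],"delta_rot": [0,0,8.25]},{"offset": [13,22.4,0],"delta_rot": [0,0,8.25]},{"offset": [13,22.4,0],"delta_rot": [0,0,8.25]},{"offset": [13,22.4,0],"delta_rot": [0,0,8.25]}]}}

```text
time: 1.7
tcp_pos: [368.6, -166.7, 227.3]
tcp_rot: [-0.0, 0.265, 0.964, 0.0]
contact_force: [0.3, -0.8, 0.8]
gripper_width: 94.2
gripper_force: 0.0
```

Call:
{"fn": "arm_command", "kwargs": {"steps": [{"offset": [13,22.4,0],"delta_rot": [0,0,8.25]},{"offset": [13,22.4,0],"delta_rot": [0,0,8.25]},{"offset": [13,22.4,0],"delta_rot": [0,0,8.25]},{"offset": [13,22.4,0],"delta_rot": [0,0,8.25]},{"offset": [13,22.4,0],"delta_rot": [0,0,8.25]},{"offset": [13,22.4,0],"delta_rot": [0,0,8.25]},{"offset": [13,22.4,0],"delta_rot": [0,0,8.25]},{"offset": [13,22.4,0],"delta_rot": [0,0,8.25]}]}}

```text
time: 2.5
tcp_pos: [472.6, 12.5, 227.2]
tcp_rot: [-0.0, -0.303, 0.953, 0.0]
contact_force: [-0.2, -0.6, 0.5]
gripper_width: 94.5
gripper_force: 0.0
```

```bash
cat >> h.py <<'E'
from scipy.spatial.transform import Rotation as R
def wrist(name):
    s=observe();f=grab_frame("wrist");cv2.imwrite(f"pics/{name}.png",f["pixels"])
    T=np.eye(4);T[:3,:3]=R.from_quat(np.roll(s["tcp_rot"],-1)).as_matrix();T[:3,3]=s["tcp_pos"]
    return s,f,T@f["hand_eye"]
def onplane(f,T,uv,z):
    uv=np.atleast_2d(uv).astype(float)
    d=np.stack([(uv[:,0]-f["cx"])/f["fx"],-(uv[:,1]-f["cy"])/f["fy"],-np.ones(len(uv))],-1)@T[:3,:3].T
    return T[:3,3]+d*((z-T[2,3])/d[:,2])[:,None]
E
python3 - <<'E'
from h import *
s,f,T=wrist("w1");print(s["tcp_pos"],s["qpos"].round(3),f["hand_eye"].round(2).tolist(),f["fx"])
P=cloud(f,T);hsv=cv2.cvtColor(f["pixels"],cv2.COLOR_BGR2HSV)
m=cv2.inRange(hsv,(5,150,80),(17,255,255))
k,l,st,c=cv2.connectedComponentsWithStats(m)
i=1+np.argmax(st[1:,4]);print(st[i],c[i].round())
mk=(l==i).astype(np.uint8)
print("z", np.percentile(P[mk>0][:,2],[5,50,95]).round(1))
# handle = big opening
hd=cv2.morphologyEx(mk,cv2.MORPH_OPEN,cv2.getStructuringElement(cv2.MORPH_ELLIPSE,(21,21)))
cs,_=cv2.findContours(hd,cv2.RETR_EXTERNAL,cv2.CHAIN_APPROX_NONE);h=max(cs,key=cv2.contourArea)
q=onplane(f,T,h[:,0],18)[:,:2].astype(np.float32);r=cv2.minAreaRect(q);print("handle rect z18",r)
cs,hi=cv2.findContours(mk,cv2.RETR_CCOMP,cv2.CHAIN_APPROX_NONE)
for cc,hh in zip(cs,hi[0]):
    if cv2.contourArea(cc)>300: 
        q=onplane(f,T,cc[:,0],9)[:,:2].astype(np.float32);print(hh[3],cv2.contourArea(cc),"rect z9",cv2.minAreaRect(q),"pix",cc[:,0].min(0),cc[:,0].max(0))
# foot
for n in("top","scene"):
    g=dict(np.load(n+"0.npz"));Q=cloud(g)
    mm=((Q[...,2]>6)&(Q[...,2]<14)&(Q[...,1]>150)&(Q[...,1]<320)&(Q[...,0]>540)&(g["z_map"]>0)).astype(np.uint8)
    g3=g["pixels"].astype(int);mm&=((g3.max(2)-g3.min(2))<30).astype(np.uint8)
    mm=cv2.morphologyEx(mm,cv2.MORPH_CLOSE,np.ones((9,9)));mm=cv2.morphologyEx(mm,cv2.MORPH_OPEN,np.ones((5,5)))
    cs,_=cv2.findContours(mm,0,1);cc=max(cs,key=cv2.contourArea)
    print(n,"foot",cv2.minAreaRect(onplane(g,g["extrinsics"],cc[:,0],10)[:,:2].astype(np.float32)))
E
```

```text
[472.61073262  12.5360975  227.21893266] [-0.051  0.128  1.731 -0.     1.284 -2.238] [[-0.0, 0.97, 0.24, 71.92], [1.0, 0.0, -0.0, 0.62], [-0.0, 0.24, -0.97, -157.45], [0.0, 0.0, 0.0, 1.0]] 273.8475255947249
[ 237  137   38   77 1177] [256. 173.]
z [11.2 17.3 19.2]Traceback (most recent call last):
  File "<stdin>", line 11, in <module>
ValueError: max() iterable argument is empty
```

View pics/w1.png

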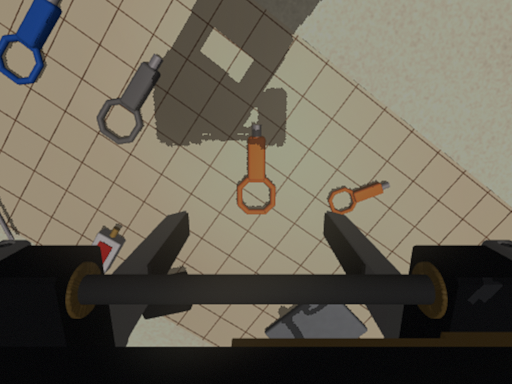

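The wrist view shows the large orange key at (256,175), handle up and eye at (256,195), already aligned with the tool. The smaller decoy is at (355,195). I'll refine with a smaller kernel.

```bash
cat > key.py <<'E'
from h import *
s,f,T=wrist("w_"+str(int(observe()["time"]*10)));print(s["tcp_pos"])
hsv=cv2.cvtColor(f["pixels"],cv2.COLOR_BGR2HSV)
m=cv2.inRange(hsv,(5,140,60),(17,255,255))
k,l,st,c=cv2.connectedComponentsWithStats(m)
i=1+np.argmax(st[1:,4]);mk=(l==i).astype(np.uint8);print(st[i])
hd=cv2.morphologyEx(mk,cv2.MORPH_OPEN,cv2.getStructuringElement(cv2.MORPH_ELLIPSE,(11,11)))
cs,_=cv2.findContours(hd,cv2.RETR_EXTERNAL,cv2.CHAIN_APPROX_NONE);h=max(cs,key=cv2.contourArea)
print("handle z18",cv2.minAreaRect(onplane(f,T,h[:,0],18)[:,:2].astype(np.float32)))
cs,hi=cv2.findContours(mk,cv2.RETR_CCOMP,cv2.CHAIN_APPROX_NONE)
for cc,hh in zip(cs,hi[0]):
    if cv2.contourArea(cc)>100: print(hh[3],cv2.contourArea(cc),"z9",cv2.minAreaRect(onplane(f,T,cc[:,0],9)[:,:2].astype(np.float32)))
E
python3 key.py
python3 - <<'E'
from h import *
for n in("top","scene"):
    g=dict(np.load(n+"0.npz"));Q=cloud(g)
    mm=((Q[...,2]>6)&(Q[...,2]<14)&(Q[...,1]>150)&(Q[...,1]<320)&(Q[...,0]>540)&(g["z_map"]>0)).astype(np.uint8)
    mm=cv2.morphologyEx(mm,cv2.MORPH_CLOSE,np.ones((9,9)));mm=cv2.morphologyEx(mm,cv2.MORPH_OPEN,np.ones((7,7)))
    cs,_=cv2.findContours(mm,0,1);cc=max(cs,key=cv2.contourArea)
    print(n,"foot",cv2.minAreaRect(onplane(g,g["extrinsics"],cc[:,0],10)[:,:2].astype(np.float32)))
E
```

```text
[473.79476263  14.71491196 227.15143729]
[ 236  135   39   78 1216]
handle z18 ((456.5777282714844, 1.6278419494628906), (60.61885452270508, 21.850027084350586), 35.82743835449219)
-1 1801.0 z9 ((476.44146728515625, 16.455738067626953), (109.50834655761719, 53.920440673828125), 34.811790466308594)
0 722.0 z9 ((499.0590515136719, 32.097476959228516), (42.84912872314453, 42.41510772705078), 35.01552200317383)
top foot ((663.7485961914062, 235.2718505859375), (136.1956024169922, 227.61038208007812), 80.59544372558594)
scene foot ((635.0545043945312, 245.3148193359375), (110.4104995727539, 136.5157928466797), 76.1004638671875)
```

Call:
{"fn": "arm_command", "kwargs": {"steps": [{"offset": [-2,-2,-30]},{"offset": [-1,-1,-40]},{"offset": [-1,-1,-40]},{"offset": [0,0,-35]},{"offset": [0,0,-20]},{"offset": [0,0,0]},{"offset": [0,0,0]}], "hand": 0.8}}

```text
invalid input at $.steps[0]: expected keys offset, delta_rot
```

```bash
python3 key.py; python3 -c "
from h import *
s=observe();print(s['tcp_pos'],R.from_quat(np.roll(s['tcp_rot'],-1)).as_matrix().round(3).tolist())"
```

```text
[472.94869237  13.37184861 227.00402444]
[ 237  136   38   78 1216]
handle z18 ((455.7813720703125, 2.232830047607422), (60.697914123535156, 21.871997833251953), 35.265254974365234)
-1 1795.0 z9 ((476.101318359375, 16.557010650634766), (109.64473724365234, 53.01372528076172), 34.31309509277344)
0 716.5 z9 ((499.47357177734375, 32.275150299072266), (41.32765197753906, 41.518516540527344), 35.25941848754883)
[472.37846139  12.29391569 226.97928539] [[-0.819, -0.574, -0.001], [-0.574, 0.819, 0.0], [0.001, 0.001, -1.0]]
```

Call:
{"fn": "arm_command", "kwargs": {"steps": [{"offset": [-2,-1,-30],"delta_rot": [0,0,0]},{"offset": [-1,-0.5,-40],"delta_rot": [0,0,0]},{"offset": [-1,0,-40],"delta_rot": [0,0,0]},{"offset": [0,0,-40],"delta_rot": [0,0,0]},{"offset": [0,0,-25],"delta_rot": [0,0,0]},{"offset": [0,0,0],"delta_rot": [0,0,0]},{"offset": [0,0,0],"delta_rot": [0,0,0]}], "hand": 0.8}}

```text
time: 3.35
tcp_pos: [468.4, 9.5, 53.2]
tcp_rot: [-0.0, -0.299, 0.954, -0.0]
contact_force: [0.8, -0.1, 0.8]
gripper_width: 75.0
gripper_force: 0.0
```

```bash
python3 key.py; ls pics
```

```text
[468.41261919   9.4907081   53.18916922]
[ 222  157   69  118 3370]
handle z18 ((454.7604675292969, 2.6477088928222656), (60.928646087646484, 28.034893035888672), 33.92558670043945)
-1 3176.0 z9 ((470.7391052246094, 11.938385009765625), (96.63292694091797, 54.748756408691406), 34.77947235107422)
crop0.png
scene0.png
top0.png
w1.png
w_25.png
w_26.png
w_33.png
```

Call:
{"fn": "arm_command", "kwargs": {"steps": [{"offset": [0,1,-18],"delta_rot": [0,0,0]},{"offset": [0,0,-10],"delta_rot": [0,0,0]},{"offset": [0,0,0],"delta_rot": [0,0,0]},{"offset": [0,0,0],"delta_rot": [0,0,0]}]}}

```text
time: 3.8
tcp_pos: [468.7, 10.9, 25.2]
tcp_rot: [0.0, -0.3, 0.954, -0.0]
contact_force: [-0.1, -0.7, 0.6]
gripper_width: 75.3
gripper_force: 0.0
```

Call:
{"fn": "arm_command", "kwargs": {"steps": [{"offset": [0,0,0],"delta_rot": [0,0,0]},{"offset": [0,0,0],"delta_rot": [0,0,0]},{"offset": [0,0,0],"delta_rot": [0,0,0]},{"offset": [0,0,0],"delta_rot": [0,0,0]},{"offset": [0,0,0],"delta_rot": [0,0,0]},{"offset": [0,0,0],"delta_rot": [0,0,0]},{"offset": [0,0,0],"delta_rot": [0,0,0]}], "hand": 0, "newtons": 60}}

```text
time: 4.5
tcp_pos: [468.3, 11.0, 24.4]
tcp_rot: [-0.0, -0.3, 0.954, -0.0]
contact_force: [-0.4, -0.7, 0.7]
gripper_width: 23.1
gripper_force: 60.0
```

```bash
cat > hook.py <<'E'
from h import *
A=[]
for n in("top","scene"):
    Ps=[]
    for _ in range(4):
        g=grab_frame(n);g["z_map"]=np.where(g["z_map"]>0,g["z_map"],np.nan);Ps.append(g["z_map"])
    g["z_map"]=np.nanmedian(Ps,0);P=cloud(g);hsv=cv2.cvtColor(g["pixels"],cv2.COLOR_BGR2HSV)
    Z=P[...,2];m=(P[...,0]>550)&(P[...,0]<690)&(P[...,1]>215)&(P[...,1]<285)
    q=P[m&(Z>25)&(Z<252)]
    post=q[(q[:,2]<125)];pc=(post[:,:2].min(0)+post[:,:2].max(0))/2
    hk=q[(q[:,2]>132)&(q[:,2]<212)];hk=hk[hk[:,0]<640]
    w,V=np.linalg.eigh(np.cov(hk[:,:2].T));d=V[:,1]*np.sign(V[0,1]);mu=hk[:,:2].mean(0)
    t=(hk[:,:2]-mu)@d
    print(n,"post",pc.round(1),len(post),post[:,:2].min(0).round(1),post[:,:2].max(0).round(1),"hook line",mu.round(1),np.degrees(np.arctan2(d[1],d[0])).round(1),"outer tip end",(mu+d*np.percentile(t,2)).round(1),len(hk))
    up=hk[(hk[:,2]>150)];tp=up[((up[:,:2]-mu)@d)<t.min()+14];print("tip pts",len(tp),tp.mean(0).round(1),tp.min(0).round(1),tp.max(0).round(1))
    mm=((Z>6)&(Z<14)&(P[...,1]>150)&(P[...,1]<320)&(P[...,0]>540)&(P[...,0]<700)&(hsv[...,1]<70)).astype(np.uint8)
    mm=cv2.morphologyEx(mm,cv2.MORPH_CLOSE,np.ones((9,9)));mm=cv2.morphologyEx(mm,cv2.MORPH_OPEN,np.ones((7,7)))
    cs,_=cv2.findContours(mm,0,1);cc=max(cs,key=cv2.contourArea)
    print(n,"foot",cv2.minAreaRect(onplane(g,g["extrinsics"],cc[:,0],10)[:,:2].astype(np.float32)))
E
python3 hook.py
```

```text
top post [659.  239.8] 102 [654.  233.5] [664.1 246.2] hook line [603.3 251.8] -12.9 outer tip end [571.4 259.1] 242
tip pts 52 [575.1 257.6 177.8] [570.9 253.9 151.1] [583.9 263.1 195.8]
top foot ((633.6176147460938, 246.14596557617188), (110.40987396240234, 130.33999633789062), 77.14508056640625)
scene post [663.4 239.9] 247 [658.4 233.3] [668.4 246.4] hook line [592.7 253.4] -16.2 outer tip end [574.1 258.9] 125
tip pts 63 [577.8 257.8 175. ] [572.8 254.8 150.2] [582.4 263.5 195.2]
scene foot ((635.1896362304688, 246.0536651611328), (109.87728881835938, 133.2980194091797), 77.44564819335938)hook.py:7: RuntimeWarning: All-NaN slice encountered
  g["z_map"]=np.nanmedian(Ps,0);P=cloud(g);hsv=cv2.cvtColor(g["pixels"],cv2.COLOR_BGR2HSV)
```

Call:
{"fn": "arm_command", "kwargs": {"steps": [{"offset": [0,0,15],"delta_rot": [0,0,0]},{"offset": [0,0,35],"delta_rot": [0,0,0]},{"offset": [0,0,40],"delta_rot": [0,0,0]},{"offset": [0,0,40],"delta_rot": [0,0,0]},{"offset": [0,0,40],"delta_rot": [0,0,0]},{"offset": [0,0,35],"delta_rot": [0,0,0]},{"offset": [0,0,20],"delta_rot": [0,0,0]},{"offset": [0,0,0],"delta_rot": [0,0,0]}]}}

```text
time: 5.7
tcp_pos: [469.1, 11.0, 251.8]
tcp_rot: [0.002, -0.3, 0.954, -0.001]
contact_force: [0.2, 0.2, -1.1]
gripper_width: 23.6
gripper_force: 60.0
```

Call:
{"fn": "arm_command", "kwargs": {"steps": [{"offset": [6,30,0],"delta_rot": [0,0,-8]},{"offset": [6,30,0],"delta_rot": [0,0,-8]},{"offset": [6,30,0],"delta_rot": [0,0,-8]},{"offset": [6,30,0],"delta_rot": [0,0,-8]},{"offset": [6,30,0],"delta_rot": [0,0,-8]},{"offset": [6,30,0],"delta_rot": [0,0,-7.6]},{"offset": [0,30,0],"delta_rot": [0,0,0]},{"offset": [0,30,0],"delta_rot": [0,0,0]}]}}

```text
time: 6.5
tcp_pos: [503.9, 252.1, 247.2]
tcp_rot: [-0.001, 0.11, 0.994, -0.001]
contact_force: [0.2, -0.9, -1.2]
gripper_width: 23.4
gripper_force: 60.0
```

Call:
{"fn": "arm_command", "kwargs": {"steps": [{"offset": [0,17,0],"delta_rot": [0,0,0]},{"offset": [0,0,0],"delta_rot": [0,0,0]},{"offset": [0,0,0],"delta_rot": [0,0,0]}]}}

```text
time: 6.8
tcp_pos: [504.2, 267.4, 248.5]
tcp_rot: [-0.001, 0.11, 0.994, -0.0]
contact_force: [0.3, -0.4, -1.5]
gripper_width: 23.4
gripper_force: 60.0
```

```bash
cat > chk.py <<'E'
from h import *
s=observe();M=R.from_quat(np.roll(s["tcp_rot"],-1)).as_matrix();kx=-M[:,0]
print(s["tcp_pos"].round(1),"kx",kx.round(3),"yaw",np.degrees(np.arctan2(kx[1],kx[0])).round(1),s["qpos"].round(2),s["contact_force"].round(1),s["moment"].round(2),s["gripper_width"])
hx=np.array([.9755,-.22]);tip=np.array([576,258.7])
ims=[]
for n in("top","scene","wrist"):
    f=grab_frame(n);T=f.get("extrinsics");
    if T is None:
        E=np.eye(4);E[:3,:3]=M;E[:3,3]=s["tcp_pos"];T=E@f["hand_eye"]
    P=cloud(f,T);hsv=cv2.cvtColor(f["pixels"],cv2.COLOR_BGR2HSV)
    m=(cv2.inRange(hsv,(5,130,50),(18,255,255))>0)&(f["z_map"]>0)&(P[...,2]>40)
    q=P[m]
    if len(q)>10:
        d=q[:,:2]-tip;a=d@hx;b=d@[.22,.9755]
        print(n,len(q),"hookframe x",np.percentile(a,[2,98]).round(1),"y",np.percentile(b,[2,98]).round(1))
        for lo,hi in((-40,-25),(-20,10),(10,30)):
            k=(a>lo)&(a<hi)
            if k.sum()>3: print("  x",lo,hi,"y",np.percentile(b[k],[3,97]).round(1),"z",np.percentile(q[k,2],[5,50,95]).round(1))
        v,u=np.nonzero(m);cy,cx=int(np.median(v)),int(np.median(u))
        y0,x0=max(0,min(cy-50,284)),max(0,min(cx-50,412))
        ims.append(cv2.resize(f["pixels"][y0:y0+100,x0:x0+100],(400,400),interpolation=2))
import sys
if len(sys.argv)>1: cv2.imwrite(f"pics/{sys.argv[1]}.png",np.hstack(ims[:2]))
E
python3 chk.py c1
```

```text
[504.2 267.4 248.5] kx [ 0.976 -0.219 -0.001] yaw -12.6 [ 0.42  0.33  1.43 -0.    1.38 -0.93] [ 0.3 -0.4 -1.5] [ 0.05 -0.13  0.01] 23.37459524373142
top 17 hookframe x [-84.1  -7.2] y [-65.    0.6]
  x -20 10 y [-9.8  1.2] z [235. 238. 239.]
scene 1300 hookframe x [-997.1   -7.5] y [-1602.4    14.8]
  x -40 -25 y [-31.9  18.8] z [236.7 238.2 239.8]
  x -20 10 y [-30.7  16.4] z [234.9 237.8 239.4]
wrist 4448 hookframe x [-116.5  -11. ] y [-38.5   6.3]
  x -20 10 y [-24.4   8.5] z [235.  236.7 237.7]
```

View pics/c1.png

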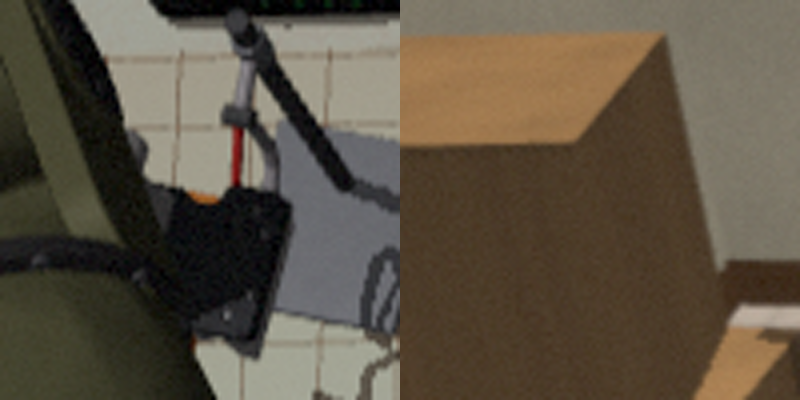

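The crops show the gripper still about 30 mm short of the hook in x, as its numbers say, and the right crop only caught background. I'll advance and crop around the hook.

Call:
{"fn": "arm_command", "kwargs": {"steps": [{"offset": [10,0.5,0],"delta_rot": [0,0,0]},{"offset": [12,0.5,0],"delta_rot": [0,0,0]},{"offset": [9,0,0],"delta_rot": [0,0,0]},{"offset": [0,0,0],"delta_rot": [0,0,0]},{"offset": [0,0,0],"delta_rot": [0,0,0]}]}}

```text
time: 7.45
tcp_pos: [535.4, 268.8, 249.2]
tcp_rot: [-0.0, 0.11, 0.994, -0.0]
contact_force: [-0.2, -0.1, -2.3]
gripper_width: 23.2
gripper_force: 60.0
```

```bash
sed -i 's/&(P\[...,2\]>40)/\&(P[...,2]>40)\&(abs(P[...,0]-560)<150)\&(abs(P[...,1]-250)<100)\&(P[...,2]<330)/; s/y0,x0=.*/y0,x0=(215,350) if n=="scene" else (max(0,min(cy-50,284)),max(0,min(cx-50,412)))/; s/(.top.,.scene.,.wrist.)/("scene","wrist")/' chk.py
sed -i 's/("top","scene","wrist")/("scene","wrist")/' chk.py; python3 chk.py c2
```

```text
[535.4 268.8 249.2] kx [ 0.976 -0.219 -0.   ] yaw -12.7 [ 0.4   0.4   1.34  0.    1.4  -0.95] [-0.2 -0.1 -2.3] [ 0.04 -0.2  -0.04] 23.19921808241554
scene 371 hookframe x [-77.1  25.5] y [-23.   26.5]
  x -40 -25 y [-9.9 11.9] z [237.3 243.  259.8]
  x -20 10 y [-23.4  27.5] z [235.8 238.2 240.1]
  x 10 30 y [-21.4  25.2] z [234.9 237.9 239.3]
wrist 3753 hookframe x [-86.6  19.7] y [-11.4  12.3]
  x -40 -25 y [-11.2  12.1] z [237.5 242.5 243.8]
  x 10 30 y [-15.6  17.3] z [235.8 237.4 238.5]
```

View pics/c2.png

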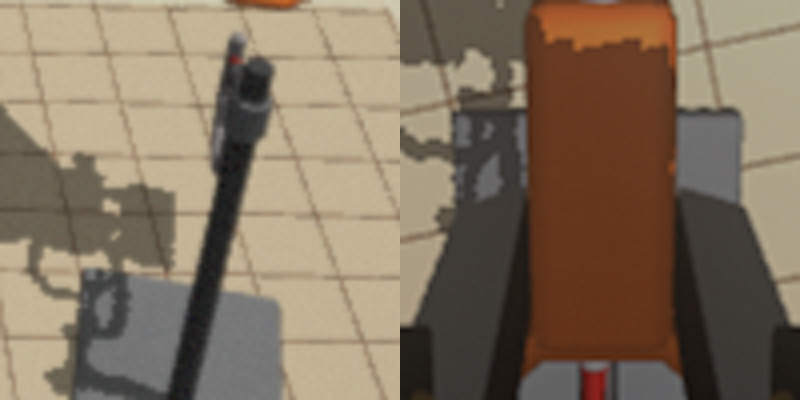

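The left scene crop shows the eye at the top edge, above the hook tip at (235,45). The wrist crop shows the red gate at (595,380), centred under the key. Now I'll descend.

Call:
{"fn": "arm_command", "kwargs": {"steps": [{"offset": [0,0,-10],"delta_rot": [0,0,0]},{"offset": [0,0,-10],"delta_rot": [0,0,0]},{"offset": [0,0,-8],"delta_rot": [0,0,0]},{"offset": [0,0,-6],"delta_rot": [0,0,0]},{"offset": [0,0,-6],"delta_rot": [0,0,0]},{"offset": [0,0,-6],"delta_rot": [0,0,0]},{"offset": [0,0,-4],"delta_rot": [0,0,0]},{"offset": [0,0,0],"delta_rot": [0,0,0]}]}}

```text
time: 8.35
tcp_pos: [535.1, 268.9, 198.8]
tcp_rot: [-0.0, 0.11, 0.994, -0.0]
contact_force: [-1.5, 0.8, -0.6]
gripper_width: 23.4
gripper_force: 60.0
```

```bash
sed -i 's/(215,350)/(190,340)/' chk.py; python3 chk.py c3
```

```text
[535.1 268.9 198.8] kx [ 0.976 -0.219 -0.001] yaw -12.7 [ 0.4   0.43  1.41  0.    1.3  -0.95] [-1.5  0.8 -0.6] [ 0.11  0.05 -0.02] 23.410431784766878
scene 344 hookframe x [-79.5  23.7] y [-23.2  27.4]
  x -40 -25 y [-10.1  12.9] z [186.  192.3 201.3]
  x -20 10 y [-24.6  27.5] z [185.1 187.9 190. ]
  x 10 30 y [-22.2  25.9] z [184.  186.9 189.2]
wrist 4947 hookframe x [-86.6  18.5] y [-30.4  25.2]
  x -40 -25 y [-11.1  12.2] z [187.2 192.1 193.4]
  x 10 30 y [-16.1  16.7] z [185.1 187.  188. ]
```

View pics/c3.png

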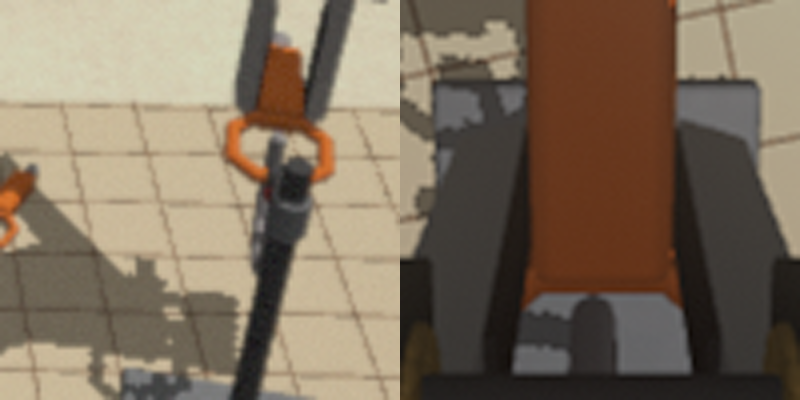

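The left crop shows the tip at (278,145) standing inside the orange eye, with the outer bar inside the mouth. The wrist crop shows the tip at (595,330) through the eye. I'll keep pushing.

Call:
{"fn": "arm_command", "kwargs": {"steps": [{"offset": [0,0,-5],"delta_rot": [0,0,0]},{"offset": [0,0,-5],"delta_rot": [0,0,0]},{"offset": [0,0,-5],"delta_rot": [0,0,0]},{"offset": [0,0,-5],"delta_rot": [0,0,0]},{"offset": [0,0,0],"delta_rot": [0,0,0]}]}}

```text
time: 8.95
tcp_pos: [534.9, 268.9, 178.4]
tcp_rot: [-0.001, 0.11, 0.994, -0.0]
contact_force: [-0.9, -0.6, -1.6]
gripper_width: 23.5
gripper_force: 60.0
```

```bash
python3 chk.py
```

```text
[534.9 268.9 178.4] kx [ 0.976 -0.219 -0.002] yaw -12.7 [ 0.4   0.45  1.43  0.    1.26 -0.95] [-0.9 -0.6 -1.6] [ 0.07  0.17 -0.  ] 23.508489782250713
scene 297 hookframe x [-80.3  86.2] y [-23.6  27. ]
  x -40 -25 y [-10.2  14.9] z [166.2 172.6 192. ]
  x -20 10 y [-24.   27.1] z [165.  167.6 169.7]
  x 10 30 y [-21.6  24.8] z [163.5 167.  169.2]
wrist 4799 hookframe x [-86.8  18.1] y [-28.8  26.1]
  x -40 -25 y [-11.3  12. ] z [166.6 171.6 173. ]
  x -20 10 y [-0.3  3.3] z [190.1 191.7 193.3]
  x 10 30 y [-16.6  17.2] z [165.  166.4 167.5]
```

Call:
{"fn": "arm_command", "kwargs": {"steps": [{"offset": [0,0,-5],"delta_rot": [0,0,0]},{"offset": [0,0,-5],"delta_rot": [0,0,0]},{"offset": [0,0,-4],"delta_rot": [0,0,0]},{"offset": [0,0,-2],"delta_rot": [0,0,0]},{"offset": [0,0,0],"delta_rot": [0,0,0]},{"offset": [0,0,0],"delta_rot": [0,0,0]}]}}

```text
time: 9.65
tcp_pos: [535.4, 269.0, 163.5]
tcp_rot: [0.0, 0.11, 0.994, 0.0]
contact_force: [0.8, -0.3, -0.6]
gripper_width: 23.4
gripper_force: 60.0
```

```bash
python3 chk.py c5
```

```text
[535.4 269.  163.5] kx [ 0.976 -0.219  0.   ] yaw -12.7 [ 0.4   0.46  1.45 -0.    1.23 -0.95] [ 0.8 -0.3 -0.6] [ 0.03 -0.16  0.01] 23.40644664888909
scene 250 hookframe x [-80.2  28.4] y [-23.6  27.8]
  x -40 -25 y [-11.2  12.4] z [152.3 157.1 187.4]
  x -20 10 y [-23.8  28. ] z [150.1 152.7 154.3]
  x 10 30 y [-22.5  26.6] z [149.5 152.1 154.5]
wrist 4744 hookframe x [-86.3  17.9] y [-29.8  24.5]
  x -40 -25 y [-11.   12.3] z [151.9 156.8 158.1]
  x 10 30 y [-16.6  17.5] z [150.2 151.8 153.4]
```

View pics/c5.png

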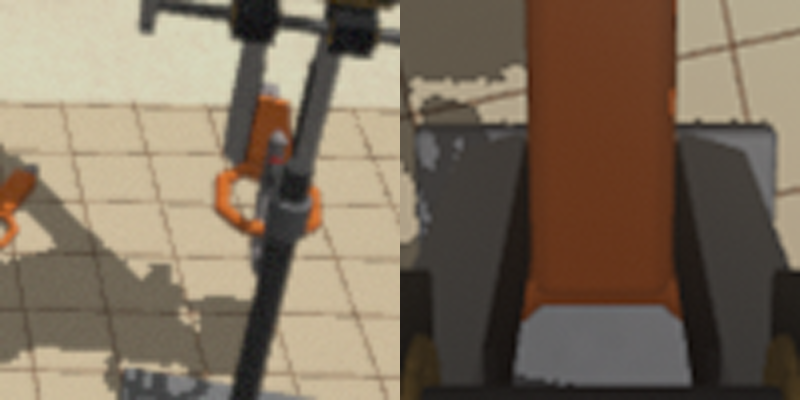

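Call:
{"fn": "arm_command", "kwargs": {"steps": [{"offset": [0,0,-2],"delta_rot": [0,0,0]},{"offset": [0,0,0],"delta_rot": [0,0,0]}]}}

```text
time: 9.95
tcp_pos: [535.2, 269.0, 161.2]
tcp_rot: [-0.0, 0.11, 0.994, -0.0]
contact_force: [-0.2, -0.1, -1.7]
gripper_width: 23.6
gripper_force: 60.0
```

```bash
cat > gate.py <<'E'
from h import *
tip=np.array([576,258.7])
for n in("scene","top"):
    f=grab_frame(n);P=cloud(f);hsv=cv2.cvtColor(f["pixels"],cv2.COLOR_BGR2HSV)
    m=((hsv[...,0]<5)|(hsv[...,0]>170))&(hsv[...,1]>90)&(f["z_map"]>0)&(abs(P[...,0]-600)<40)&(abs(P[...,1]-250)<25)&(P[...,2]>120)
    q=P[m];print(n,len(q));print(np.c_[(q[:,:2]-tip)@[.9755,-.22],q[:,2]][:14].round(0).tolist())
E
python3 gate.py; python3 -c "
from h import *
s=observe();print(s['tcp_pos'],s['contact_force'],s['moment'])"
```

```text
scene 9
[[13.0, 420.0], [-8.0, 364.0], [-4.0, 334.0], [3.0, 183.0], [6.0, 186.0], [5.0, 185.0], [7.0, 184.0], [11.0, 187.0], [15.0, 190.0]]
top 39
[[43.0, 207.0], [42.0, 205.0], [41.0, 208.0], [42.0, 206.0], [40.0, 203.0], [40.0, 206.0], [41.0, 205.0], [37.0, 205.0], [38.0, 203.0], [39.0, 203.0], [36.0, 203.0], [36.0, 202.0], [35.0, 199.0], [35.0, 201.0]]
[535.30221368 268.98987856 161.4186152 ] [-0.15010904  0.44724382 -1.50428986] [ 0.07648268 -0.12832069  0.01502861]
```

The gate has snapped shut: its red bar runs from (x 3, z 183) to (x 42, z 206), with the bar inside at z ≈ 146. I'll tilt the key about the bowl so it hangs gently before release.

Call:
{"fn": "arm_command", "kwargs": {"steps": [{"offset": [-1.5,0.3,-8.7],"delta_rot": [-1.76,-7.8,0]},{"offset": [-0.4,0.1,-8.9],"delta_rot": [-1.76,-7.8,0]},{"offset": [1,-0.2,-8.8],"delta_rot": [-1.76,-7.8,0]},{"offset": [0,0,0],"delta_rot": [0,0,0]}]}}

```text
time: 10.45
tcp_pos: [532.2, 269.4, 133.3]
tcp_rot: [0.206, 0.106, 0.972, -0.024]
contact_force: [-0.4, 0.2, -1.2]
gripper_width: 23.2
gripper_force: 60.0
```

Call:
{"fn": "arm_command", "kwargs": {"steps": [{"offset": [2,-0.5,-8.6],"delta_rot": [-1.76,-7.8,0]},{"offset": [3.2,-0.7,-8.2],"delta_rot": [-1.76,-7.8,0]},{"offset": [4.3,-1,-7.7],"delta_rot": [-1.76,-7.8,0]},{"offset": [0,0,0],"delta_rot": [0,0,0]},{"offset": [0,0,0],"delta_rot": [0,0,0]}]}}

```text
time: 10.95
tcp_pos: [549.1, 269.3, 129.1]
tcp_rot: [0.366, 0.104, 0.923, -0.049]
contact_force: [-0.1, -1.0, -0.9]
gripper_width: 23.6
gripper_force: 60.0
```

```bash
python3 chk.py
```

```text
[549.1 269.3 129.1] kx [ 0.71  -0.157  0.686] yaw -12.4 [ 0.61  0.39  1.83 -1.04  0.64  0.04] [-0.1 -1.  -0.9] [ 0.19  0.29 -0.01] 23.647184064515972
scene 77 hookframe x [-87.9  32. ] y [-20.6  30.3]
  x -20 10 y [-7.3 -2. ] z [116.7 127.1 139.6]
  x 10 30 y [-20.7  30.4] z [153.7 160.2 165.3]
wrist 4505 hookframe x [-115.4   23. ] y [-23.4  23. ]
  x -40 -25 y [-7.7 14.5] z [111.  117.5 124.5]
  x -20 10 y [-8.2 16. ] z [129.  132.1 133.8]
  x 10 30 y [-13.4  21.3] z [159.9 161.9 164.6]
```

Call:
{"fn": "arm_command", "kwargs": {"steps": [{"offset": [-4.3,1,7.7],"delta_rot": [1.76,7.8,0]},{"offset": [-3.2,0.7,8.2],"delta_rot": [1.76,7.8,0]},{"offset": [0,0,0],"delta_rot": [0,0,0]},{"offset": [0,0,0],"delta_rot": [0,0,0]}]}}

```text
time: 11.45
tcp_pos: [543.7, 267.4, 140.3]
tcp_rot: [0.268, 0.112, 0.956, -0.042]
contact_force: [0.2, 0.6, -0.5]
gripper_width: 23.3
gripper_force: 60.0
```

```bash
cat >> chk.py <<'E'
up=-M[:,2];b=s["tcp_pos"]+61.6*kx-15.4*up
print("bar: a",((b[:2]-tip)@hx).round(1),"b",((b[:2]-tip)@[.22,.9755]).round(1),"z",b[2].round(1),"tilt",np.degrees(np.arcsin(kx[2])).round(1))
E
python3 chk.py | egrep "kx|bar"; python3 gate.py
```

```text
[543.7 267.4 140.3] kx [ 0.832 -0.192  0.521] yaw -13.0 [ 0.55  0.37  1.74 -0.61  0.74 -0.39] [ 0.2  0.6 -0.5] [0.12 0.19 0.04] 23.34450012701271
bar: a 27.2 b 0.7 z 159.2 tilt 31.4
scene 6
[[2.0, 182.0], [7.0, 186.0], [2.0, 183.0], [5.0, 182.0], [11.0, 187.0], [14.0, 190.0]]
top 54
[[43.0, 208.0], [43.0, 208.0], [42.0, 203.0], [42.0, 207.0], [43.0, 205.0], [40.0, 204.0], [40.0, 206.0], [41.0, 205.0], [38.0, 202.0], [38.0, 204.0], [39.0, 203.0], [35.0, 206.0], [36.0, 202.0], [38.0, 199.0]]
```

Call:
{"fn": "arm_command", "kwargs": {"steps": [{"offset": [-2.5,0.5,-5],"delta_rot": [0,0,0]},{"offset": [-2.5,0.5,-5],"delta_rot": [0,0,0]},{"offset": [0,0,-4],"delta_rot": [0,0,0]},{"offset": [0,0,0],"delta_rot": [0,0,0]},{"offset": [0,0,0],"delta_rot": [0,0,0]}]}}

```text
time: 12.15
tcp_pos: [537.8, 269.4, 125.7]
tcp_rot: [0.265, 0.112, 0.957, -0.041]
contact_force: [-0.5, 0.5, -1.0]
gripper_width: 23.4
gripper_force: 60.0
```

```bash
python3 chk.py c6
```

```text
[537.8 269.4 125.7] kx [ 0.834 -0.192  0.517] yaw -13.0 [ 0.56  0.38  1.76 -0.62  0.71 -0.36] [-0.5  0.5 -1. ] [ 0.13  0.16 -0.02] 23.439973347848632
scene 103 hookframe x [-56.2  91.4] y [-23.   27.6]
  x -40 -25 y [-8.4 -0.9] z [121.7 124.8 125.7]
  x -20 10 y [-23.6  26.9] z [122.1 128.9 143.4]
  x 10 30 y [-21.2  26.3] z [142.7 146.7 150.8]
wrist 4553 hookframe x [-114.2   17.9] y [-17.9  28.4]
  x -40 -25 y [-10.   12.8] z [118.6 122.7 126.7]
  x -20 10 y [-11.8  14.6] z [124.  124.8 155.8]
  x 10 30 y [-16.2  18.6] z [144.8 147.  148.9]
bar: a 21.1 b 1.4 z 144.4 tilt 31.1
```

View pics/c6.png

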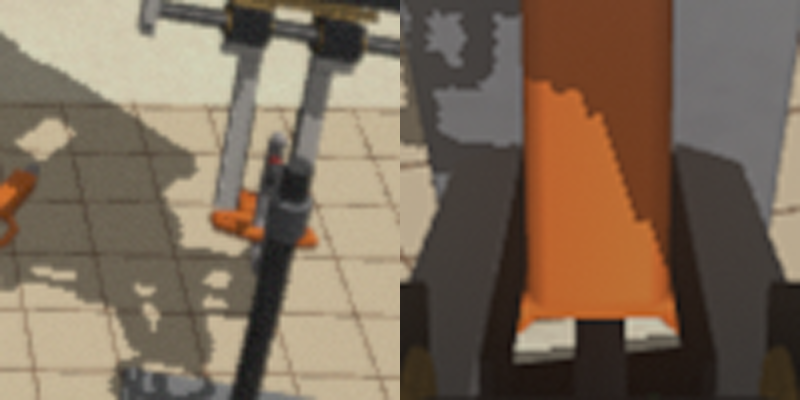

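The crops show the eye threaded on the hook, its outer bar at (290,235) inside the bowl, and the gate shut near the tip at (275,158). Next I'll relax the grip and ease the handle down along its arc.

Call:
{"fn": "arm_command", "kwargs": {"steps": [{"offset": [0,0,0],"delta_rot": [0,0,0]},{"offset": [4.2,-0.9,-6.2],"delta_rot": [0,0,0]},{"offset": [4.8,-1.1,-5.7],"delta_rot": [0,0,0]},{"offset": [5.6,-1.3,-4.9],"delta_rot": [0,0,0]},{"offset": [6.9,-1.6,-4.8],"delta_rot": [0,0,0]},{"offset": [0,0,0],"delta_rot": [0,0,0]},{"offset": [0,0,0],"delta_rot": [0,0,0]}], "hand": 0, "newtons": 4}}

```text
time: 12.95
tcp_pos: [559.4, 264.3, 103.9]
tcp_rot: [0.265, 0.112, 0.957, -0.041]
contact_force: [0.1, -0.2, -1.4]
gripper_width: 23.8
gripper_force: 4.0
```

```bash
python3 chk.py
```

```text
[559.4 264.3 103.9] kx [ 0.834 -0.193  0.517] yaw -13.0 [ 0.53  0.44  1.73 -0.64  0.67 -0.36] [ 0.1 -0.2 -1.4] [ 0.14  0.16 -0.01] 23.840448459147414
scene 198 hookframe x [-19.5  48.2] y [-22.4  26.4]
  x -20 10 y [-15.1  17. ] z [ 59.7  96.9 114.1]
  x 10 30 y [-22.7  27.4] z [121.3 141.1 149.6]
wrist 4978 hookframe x [-92.   19.3] y [-24.6  20.2]
  x -40 -25 y [-10.   11.4] z [59.2 71.1 82.1]
  x -20 10 y [-10.7  12.6] z [ 92.1 102.2 108.1]
  x 10 30 y [-17.3  20.2] z [137.3 143.5 147.9]
bar: a 43.3 b 1.2 z 122.6 tilt 31.1
```

Call:
{"fn": "arm_command", "kwargs": {"steps": [{"offset": [0,0,0],"delta_rot": [0,0,0]},{"offset": [0,0,0],"delta_rot": [0,0,0]},{"offset": [0,0,0],"delta_rot": [0,0,0]},{"offset": [0,0,0],"delta_rot": [0,0,0]},{"offset": [-10,2.2,0],"delta_rot": [0,0,0]},{"offset": [-25,5.5,0],"delta_rot": [0,0,0]},{"offset": [-30,6.6,5],"delta_rot": [0,0,0]},{"offset": [-30,6.6,10],"delta_rot": [0,0,0]}], "hand": 0.55}}

```text
time: 13.85
tcp_pos: [462.4, 285.2, 118.6]
tcp_rot: [0.265, 0.112, 0.957, -0.042]
contact_force: [0.2, 0.3, 0.9]
gripper_width: 51.8
gripper_force: 0.0
```

Call:
{"fn": "arm_command", "kwargs": {"steps": [{"offset": [-30,6.6,15],"delta_rot": [0,0,0]},{"offset": [-30,6,20],"delta_rot": [0,0,0]},{"offset": [0,0,0],"delta_rot": [0,0,0]},{"offset": [0,0,0],"delta_rot": [0,0,0]},{"offset": [0,0,0],"delta_rot": [0,0,0]},{"offset": [0,0,0],"delta_rot": [0,0,0]},{"offset": [0,0,0],"delta_rot": [0,0,0]},{"offset": [0,0,0],"delta_rot": [0,0,0]}]}}

```text
time: 14.65
tcp_pos: [404.5, 297.7, 153.8]
tcp_rot: [0.265, 0.112, 0.957, -0.042]
contact_force: [-0.6, -0.4, 0.4]
gripper_width: 52.0
gripper_force: 0.0
```

```bash
python3 gate.py
python3 - <<'E'
from h import *
f=grab_frame("scene");w=grab_frame("wrist")
cv2.imwrite("pics/end.png",np.hstack([cv2.resize(f["pixels"][185:335,340:440],(400,600),interpolation=2),cv2.resize(w["pixels"],(400,600))]))
E
```

```text
scene 6
[[2.0, 182.0], [4.0, 184.0], [3.0, 184.0], [9.0, 185.0], [9.0, 186.0], [14.0, 190.0]]
top 51
[[43.0, 208.0], [42.0, 203.0], [41.0, 208.0], [42.0, 207.0], [40.0, 203.0], [41.0, 202.0], [41.0, 202.0], [37.0, 205.0], [38.0, 205.0], [38.0, 207.0], [35.0, 204.0], [36.0, 203.0], [38.0, 199.0], [34.0, 201.0]]
```

View pics/end.png

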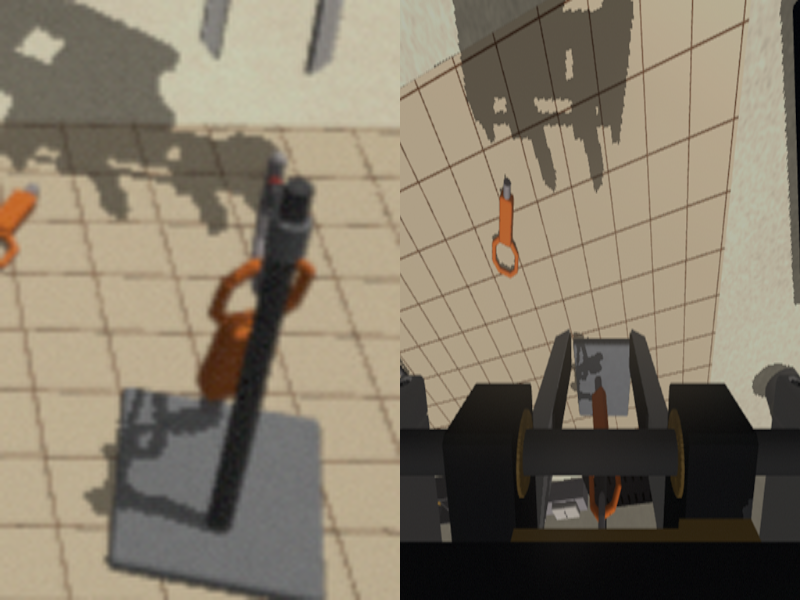

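The left view shows the key hanging by its eye at (265,285) in the hook, gate shut, gripper clear. I'll let it settle, check that it's still and clear of the bench, then hand in.

Call:
{"fn": "arm_command", "kwargs": {"steps": [{"offset": [-10,0,10],"delta_rot": [0,0,0]},{"offset": [0,0,0],"delta_rot": [0,0,0]},{"offset": [0,0,0],"delta_rot": [0,0,0]},{"offset": [0,0,0],"delta_rot": [0,0,0]},{"offset": [0,0,0],"delta_rot": [0,0,0]},{"offset": [0,0,0],"delta_rot": [0,0,0]},{"offset": [0,0,0],"delta_rot": [0,0,0]},{"offset": [0,0,0],"delta_rot": [0,0,0]}]}}

```text
time: 15.65
tcp_pos: [394.3, 298.0, 164.1]
tcp_rot: [0.265, 0.112, 0.957, -0.041]
contact_force: [0.8, -0.0, -1.0]
gripper_width: 51.4
gripper_force: 0.0
```

Call:
{"fn": "arm_command", "kwargs": {"steps": [{"offset": [0,0,0],"delta_rot": [0,0,0]},{"offset": [0,0,0],"delta_rot": [0,0,0]},{"offset": [0,0,0],"delta_rot": [0,0,0]},{"offset": [0,0,0],"delta_rot": [0,0,0]},{"offset": [0,0,0],"delta_rot": [0,0,0]},{"offset": [0,0,0],"delta_rot": [0,0,0]},{"offset": [0,0,0],"delta_rot": [0,0,0]},{"offset": [0,0,0],"delta_rot": [0,0,0]}]}}

```text
time: 16.45
tcp_pos: [394.3, 298.0, 164.2]
tcp_rot: [0.265, 0.112, 0.957, -0.041]
contact_force: [-0.5, -0.0, 0.3]
gripper_width: 51.7
gripper_force: 0.0
```

Run:
```python
from h import *
ok=[]
for _ in range(4):
    f=grab_frame("scene");P=cloud(f);hsv=cv2.cvtColor(f["pixels"],cv2.COLOR_BGR2HSV)
    m=(cv2.inRange(hsv,(5,130,40),(18,255,255))>0)&(f["z_map"]>0)&(abs(P[...,0]-600)<50)&(abs(P[...,1]-250)<50)&(P[...,2]>12)
    q=P[m];print(len(q),q.mean(0).round(1),q[:,2].min().round(1),q[:,2].max().round(1));ok.append(q[:,2].min()>20 and q[:,2].max()>130)
if all(ok): print(hand_in())
```

```text
296 [611.4 245.8  91.9] 41.5 167.4
264 [612.8 247.3  94.7] 41.6 148.6
232 [611.8 250.2  99.8] 39.5 167.0
208 [610.  252.3 103.4] 43.9 165.7
the job is handed in; nothing more can be done
None
```

The orange key hangs by its eye in the snap hook, clear of the bench with the gate shut and the gripper away from it; the blue and grey keys were not touched, and I handed the job in at about 16.7 s with the key still swinging slightly.

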